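Clip the sticker roll onto the unwinder

TASK

The new sticker roll is on the unwinder but nothing keeps it there yet. Pick up the loose retaining clip by its fin, bear down with it on the sprung washer beside the spindle until the washer stops, then push the clip sideways, mouth first, into the spindle groove until it snaps fully home, and let go so that it holds the washer down. Use a gentle hand: do not force the clip or lean the gripper on the unwinder, and leave the cards, glue stick, paper tape and dark box about where they are.

Things in the scene. Friction and masses are not known exactly. Their poses are not given: they have to be found in the camera images.
- stand: Fixed unwinder. Round grey base 112 mm across, 12 mm high; origin on the spindle axis at the bench top, z up; round all about: the clip may come in from any side. Its upright steel spindle carries a black roll plate (74 mm across), a white sticker roll (64 mm across) and on top an aluminium washer (56 mm across), all pushed up by a spring. Clip and unwinder bear 35 N, summed over their contacts
- washer_nominal (a point): Point on the spindle axis, 85 mm up. The spindle screws in to a height that differs each time and is not reported: the relaxed washer's top is anywhere within 10 mm above or below this point. The spindle head (22 mm across) ends 12 mm above that top; its underside, the groove's upper wall, is 0.5 mm below it. So only a clip riding on the fully lowered washer passes under the head
- washer (a joint): How far washer and roll are pressed down, in m: 0 relaxed, 0.007 at the stop, where 6.5 mm are open under the head; the groove floor there is 14 mm across. About 4 N start it down, 9 N bring it to the stop; it springs back when let go. Held by a seated clip it stays at 0.005 to 0.006
- clip: Loose retaining clip of cream nylon, 30 g, lying flat, fin up: a fork 5 mm thick. Origin on the underside at the centre of the seat for the groove floor; z up, +x out of the mouth. Seat back at x = -7 mm. Plate 28 mm wide to x = -20 mm, then 20 mm wide to x = -41 mm. Fully home, the origin is on the spindle axis
- clip_fin (a point): Middle of the clip's thumb fin, 23 mm above the clip's underside. The fin stands on the plate: 24 mm long in the clip's x (-40 to -16 mm), 10 mm thick in y, from the plate's top (5 mm) to 38 mm above the underside. Axes as the clip's
- clip_mouth (a point): Middle of the clip's mouth, between the jaw tips, at the clip's x = +17 mm. The mouth is 26 mm wide here and narrows to nubs 11 mm apart at x = +5 mm; the sprung jaws (6 mm wide, 34 mm over their tips) let the groove floor past the nubs at about 5 to 10 N sideways, rubbing on the washer included, and close behind it
- cards: bystander: banded bundle of white cards, 72x101x12 mm, origin under its centre
- glue_stick: bystander: upright glue stick, 25 mm across, 88 mm high, origin under its centre
- paper_tape: bystander: small roll of white paper tape lying flat, 60 mm across, 13 mm high, origin under its centre
- dark_box: bystander: low card box with dark lid, 58x96x31 mm, origin under its centre
Not all that is in view belongs to the job. Of the things that look like the clip, take the one that is nearest to the robot's base at the start.

How it is judged (in metres and radians):
On the way, in this order (a step that is already met when the one before it is completed fails the run):
1. the clip is picked up, more than 50 mm off the bench (height (world z) of clip above 0.05 m), for 0.2 s.
2. the washer is borne down, the clip beside the spindle (value of joint washer above 0.0045 m and horizontal distance between clip and stand between 0.006 and 0.045 m), for 0.1 s.
At the end, for the whole second after the job is handed in: the clip's seat is within 2.5 mm of the spindle axis, level within 0.12 rad and at rest, and the washer is held down by it more than 4 mm (horizontal distance between clip and stand below 0.0025 m and value of joint washer above 0.004 m and angle between clip's own z axis and vertical below 0.12 rad and linear speed of clip below 0.02 m/s); the robot touches nothing.
It fails at once if the clip is forced against the unwinder with more than 35 N (contact force between clip and stand above 35 N).
It fails at once if the gripper leans on the unwinder with more than 20 N (contact force between the arm and stand above 20 N).
It fails at once if a bystander is moved by more than 40 mm (distance of any of cards, glue_stick, paper_tape, dark_box from where it was at the start of the episode above 0.04 m).
It also fails if it takes over 45 s, if anything falls off the work surface, if the arm or the gripper's body presses on something with over 40 N, if the wrist force passes 120 N, or if a joint passes its speed limit or range.

ROBOT

A 6-joint arm with a two-finger parallel gripper is mounted at the origin on a cart in front of the work surface, level with it; the furniture and walls round the work are solid. World frame = base frame: x ahead of the robot, y to its left, z up, the work surface at z = 0. Lengths are in m, angles in degrees, forces in N, time in s.
With the tool pointing down it reaches from about 0.15 to 0.775 m from the base axis. Payload 6.1 kg.
Tool frame: the origin (TCP) lies on the mounting face of the last link; the fingertips stand 173 mm ahead of it and the grasp point (between the pads) lies 155 mm ahead of it; z points along the fingers, y is the line along which they close (so a half turn about z gives the same grasp; the last joint's range is limited). The gripper opens to 85 mm and grips with 20 to 120 N. Pads are 22 mm wide; open, the fingers measure 114 mm over their backs; the gripper's body (76 mm by 85 mm) begins 54 mm behind the grasp point. The pads swing forward as they close: fully open they stand 13 mm farther back than shut.
Start: joints at [-72.021, 7.208, -2.269, 80.523, 0, 90], TCP at [0.162, -0.499, 0.405] pointing down, gripper open.
Joint ranges: [-155.77, 155.77], [-54.66, 111.73], [-72.52, 77.12], [-102.08, 115.82], [-83.92, 84.16], [-180, 180]. Speed limits (degrees/s): [136.94, 136.94, 172.46, 180, 180, 180].

INTERFACE

Orientations are given as [roll, pitch, yaw] about the fixed x, y, z axes, in that order (R = Rz(yaw) Ry(pitch) Rx(roll)).
In Python, from bench import * gives the robot as it stands.
- The arm moves only by the tool carry_out, never from a script. Its argument "rows" is a list of rows, each an object with "claw": the closure in counts, from 0 (fully open) to 255 (shut); "linear": the shift along the tool's x, y, z scaled (see below), a list of three; "rotation": the turn, a rotation vector about the tool's x, y, z scaled (see below), a list of three. In form: [{"claw": claw, "linear": [tx, ty, tz], "rotation": [ax, ay, az]}, ...]. A call has exactly 5 rows; each row is the pose to reach, as a shift and turn from the pose commanded when the call began, along the tool's axes at that moment; what a row does not reach only later rows make up. The controller multiplies each number of a shift by 0.3 m and each number of a turn by pi/2 rad. A row lasts 1/8 s, in which the tool goes at most 62.5 mm and 10.7 degrees, less where a joint would pass 70% of its speed; a pose out of reach is approached as far as the arm can. A call with a number of a shift or a turn outside -1 to 1 is refused whole. A call with a gripper value outside its range is refused whole. The fingers move at their own pace and stop on an object; the grip force is fixed at half the most. Time passes only in rows, so rows that repeat a pose let the fingers close, or fill a call up. It gives the time, the measured TCP pose, the force, the opening and the grip force at its end, in the units of the state.
- observe(): the state, without advancing time (a new reading comes with each control period).
- grab_frame(name): name is "side" or "top"; returns a dict with "frame" (384x512x3 uint8, red, green, blue), "intrinsics" (3x3 intrinsics, pixels), "k1" (the pictures are not rectified: a ray, as slopes to the right and down, at radius r is drawn at 1 + k1 r^2 times it, then the intrinsics apply), "view" (4x4, takes a point from world to camera coordinates). Camera axes: x right, y up, looking along -z (the intrinsics and any distortion apply to the point x, -y, -z); pixel columns grow to the right and rows downward; lengths in m; the calibration is good to about 2 mm. A picture is of the moment at which its call begins. There is no depth.
- hand_in(): hands the job in; it is judged then, once.
The state is a dict: "clock": time; "q": joint angles; "qvel": joint speeds; "joint_efforts": joint torques, N m; "tcp_pos": TCP position; "tcp_rot": TCP orientation; "ft_force": force on the tool from outside, world axes, zero at the start; "torque": the same for the moment, N m; "grip_width": opening from 0.0 (shut) to 1.0 (fully open); "grasp_force": force on a finger pad.
Only numpy, scipy, OpenCV 4.12 (cv2) and the standard library are available. Lean on these libraries where they do the work, as an engineer would, in place of code of your own. Each camera call takes 0.05 s, during which the arm holds its last target. There are 200 camera calls.

## Working session

There is one attempt and no reset: what is moved stays moved. The work goes in short steps, Python scripts to look and compute and a tool call to move; the robot and the scene stay as the last step left them, time stands still between calls to the robot, and variables do not carry over. Pictures are saved under pics/ and viewed, at most 10 in all, crops included, and the job is handed in when it is done.

Besides the shell and the picture viewer there is one more tool, called after ">>>" as a command line: name --argument value ..., lists and objects as JSON in quotes. carry_out: Moves the arm, as the interface text tells. Shifts and turns lie within -1 to 1; 1 stands for 0.3 m of shift or pi/2 rad of turn. Its arguments: {"type":"object","properties":{"rows":{"type":"array"}},"required":["rows"]}

```bash
mkdir -p pics; ls
cat > h.py <<'E'
from bench import *
import numpy as np, cv2
def snap(n,tag):
    d=grab_frame(n); cv2.imwrite(f'pics/{tag}.png',d['frame'][:,:,::-1]); np.savez(f'pics/{tag}.npz',**d); return d
def load(tag): return dict(np.load(f'pics/{tag}.npz'))
def ray(d,u,v):
    K=np.array(d['intrinsics']);k=float(d['k1'])
    D=np.array([k,0,0,0,0.])
    p=cv2.undistortPoints(np.array([[[u,v]]],float),K,D,None,None,None)[0,0] if False else cv2.undistortPoints(np.array([[[u,v]]],float),K,D)[0,0]
    V=np.array(d['view']);R=V[:3,:3];t=V[:3,3]
    r=R.T@np.array([p[0],-p[1],-1.]); return -R.T@t, r/np.linalg.norm(r)
def onz(d,u,v,z):
    c,r=ray(d,u,v); return c+r*(z-c[2])/r[2]
def proj(d,P):
    V=np.array(d['view']);p=V[:3,:3]@np.array(P)+V[:3,3]
    x=np.array([p[0]/-p[2],-p[1]/-p[2]]);x=x*(1+float(d['k1'])*(x@x));K=np.array(d['intrinsics']);return K[:2,:2]@x+K[:2,2]
def tri(d1,p1,d2,p2):
    a,r=ray(d1,*p1);b,s=ray(d2,*p2)
    k=np.linalg.lstsq(np.c_[r,-s],b-a,rcond=None)[0];P=a+k[0]*r;Q=b+k[1]*s
    return (P+Q)/2,np.linalg.norm(P-Q)
E
python3 - <<'E'
from h import *
for n in('side','top'):
    d=snap(n,n+'0'); V=d['view']; print(n,-V[:3,:3].T@V[:3,3],d['k1'],d['intrinsics'][0,0])
print(observe())
a=cv2.imread('pics/side0.png');b=cv2.imread('pics/top0.png')
E
```

```text
pics
side [ 0.60111828 -1.04543036  0.58159279] 0.011008099720533158 403.28656982800396
top [ 0.47078372 -0.05059554  1.0867701 ] -0.08901458914016493 368.3993601051491
{'clock': 0.1, 'q': array([-7.20211617e+01,  7.23892546e+00, -2.32120056e+00,  8.05232136e+01,
       -2.71539081e-03,  9.00008676e+01]), 'qvel': array([ 0.04005638, -0.0539846 ,  0.08332087,  0.03857797, -0.0024174 ,
        0.02128042]), 'joint_efforts': array([ 5.69373351e-04, -4.36907172e+01,  3.53604162e+01,  1.36697001e-02,
       -6.41187080e-05, -4.16843093e-08]), 'tcp_pos': array([ 0.16200847, -0.49925688,  0.40399132]), 'tcp_rot': array([-1.79916660e+02,  2.71664995e-03,  1.79779746e+01]), 'ft_force': array([-1.21340576,  0.36882243, -0.93396531]), 'torque': array([-0.01201224, -0.03970632,  0.01350375]), 'grasp_force': 0.0, 'grip_width': 1.0034825645375232}
```

View pics/side0.png

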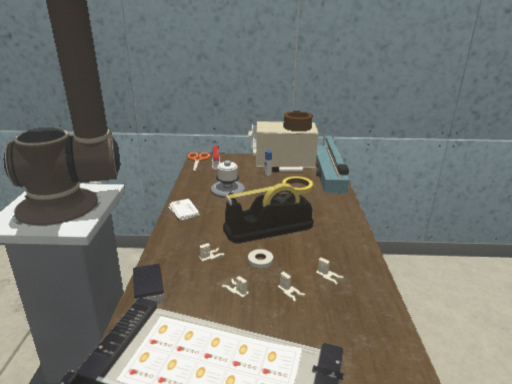

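View pics/top0.png

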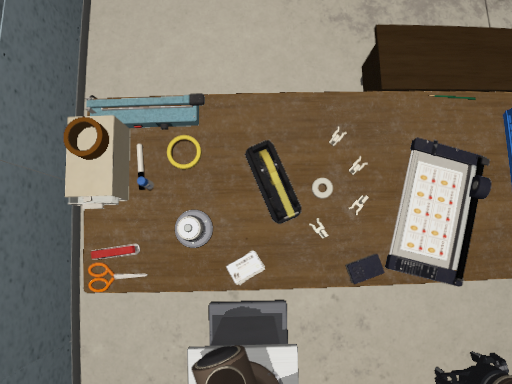

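Side view: the tape dispenser, unwinder at (227,180) and four clips. Top view: unwinder at (194,228), clips at (337,135), (357,165), (358,204) and (318,229). The last is nearest the base, which is off the bottom near (240,370). It shows in the side view at (208,253). Next I'll crop in on the clip and unwinder.

Run:
```python
from h import *
a=cv2.imread('pics/side0.png');b=cv2.imread('pics/top0.png')
def c(i,u,v,w=48,h=36): return cv2.resize(i[v-h:v+h,u-w:u+w],(400,300),interpolation=cv2.INTER_CUBIC)
cv2.imwrite('pics/crop1.png',np.vstack([np.hstack([c(a,208,253),c(b,318,229)]),np.hstack([c(a,227,180),c(b,194,228)])]))
T=load('top0');S=load('side0')
def blobs(img,tag,d,z,box):
    hsv=cv2.cvtColor(img,cv2.COLOR_BGR2HSV); m=cv2.inRange(hsv,(0,0,135),(40,95,255))
    n,l,s,ce=cv2.connectedComponentsWithStats(m)
    for i in range(1,n):
        if s[i,4]>15 and box[0]<ce[i,0]<box[1] and box[2]<ce[i,1]<box[3]: print(tag,s[i],ce[i].round(1),onz(d,*ce[i],z).round(3))
blobs(a,'side',S,0.01,(150,350,140,310)); blobs(b,'top',T,0.01,(80,380,110,290))
print('stand base guess',onz(T,194,228,.06))
```

```text
side [251 137   6  17  78] [253.9 145.1] [0.574 0.531 0.01 ]
side [330 154   9  21  29] [333.5 163.5] [0.874 0.348 0.01 ]
side [212 156  26  15 130] [224.  165.2] [0.47 0.31 0.01]
side [193 160   6  11  43] [195.3 164.7] [0.365 0.309 0.01 ]
side [279 166  26   5 122] [291.1 167.9] [0.714 0.298 0.01 ]
side [168 198  32  22 448] [183.3 208.4] [ 0.381 -0.02   0.01 ]
side [200 243  10   6  45] [204.5 245.6] [ 0.467 -0.207  0.01 ]
side [199 247  26  14 128] [211.8 254.5] [ 0.49  -0.244  0.01 ]
side [248 249  26  16 286] [260.  256.4] [ 0.606 -0.247  0.01 ]
side [319 257  11  10  60] [323.6 260.9] [ 0.756 -0.258  0.01 ]
side [281 271  10   8  55] [285.2 274.8] [ 0.663 -0.315  0.01 ]
side [316 270  28  14 152] [329.8 275.5] [ 0.763 -0.313  0.01 ]
side [236 276  11  11  60] [240.9 279.7] [ 0.565 -0.336  0.01 ]
side [222 278  27  20 158] [234.5 288.3] [ 0.553 -0.365  0.01 ]
side [278 285  28  17 167] [291.1 291.6] [ 0.673 -0.37   0.01 ]
top [   65     0   447   384 66141] [268.1 197.1] [ 0.582 -0.089  0.01 ]
top [ 77 127  20  24 360] [ 86.5 138.5] [0.775 0.458 0.01 ]
top [329 126  18  20 135] [336.8 136.3] [ 0.761 -0.302  0.01 ]
top [136 143   7  29 155] [139.4 157.1] [0.712 0.292 0.01 ]
top [349 156  19  19 133] [357.3 165.4] [ 0.67  -0.359  0.01 ]
top [312 178  21  20 290] [322.  187.4] [ 0.606 -0.25   0.01 ]
top [348 195  21  20 131] [358.9 203.4] [ 0.556 -0.358  0.01 ]
top [177 216  24  24 292] [187.  227.3] [0.499 0.15  0.01 ]
top [309 218  20  21 145] [319.2 228.7] [ 0.485 -0.236  0.01 ]
top [101 243  39  12  90] [126.  247.4] [0.445 0.33  0.01 ]
top [226 250  39  35 751] [245.  267.8] [ 0.378 -0.017  0.01 ]
top [114 273  33   6 137] [128.7 275.4] [0.363 0.323 0.01 ]
stand base guess [0.49538884 0.12117108 0.06      ]
```

View pics/crop1.png

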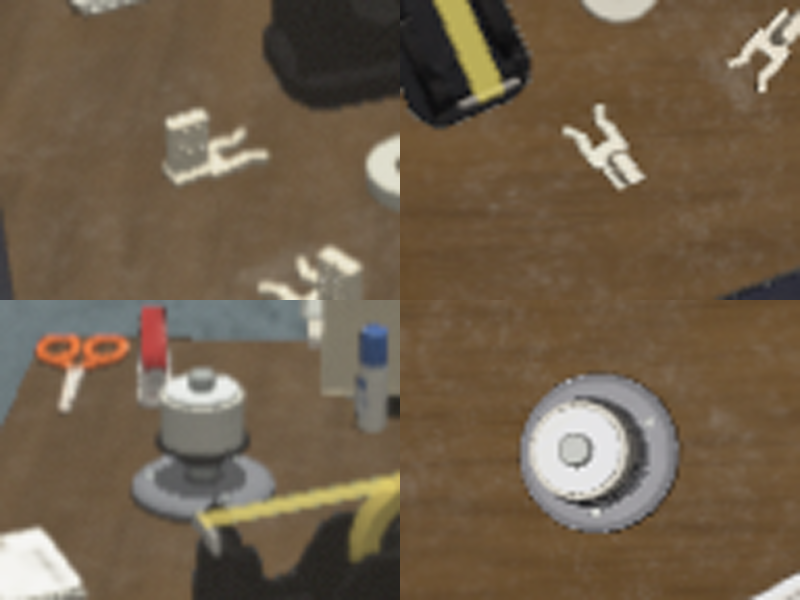

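Crops: the clip's fin top is at side (205,245) and top (324,233). Its jaw tips are at top (311,224) and (317.5,219), so the mouth points up-left. The unwinder head is at side (227.5,162) and top (188,228). Now refining with masks.

Run:
```python
from h import *
T=load('top0');S=load('side0')
t=T['frame'];s=S['frame']
P=lambda *a:tri(T,a[0],S,a[1])
# base disc: non-brown mask in top
hsv=cv2.cvtColor(t,cv2.COLOR_RGB2HSV)
def ell(img,lo,hi,box):
    h=cv2.cvtColor(img,cv2.COLOR_RGB2HSV); m=cv2.inRange(h,lo,hi); k=np.zeros_like(m); x0,x1,y0,y1=box; k[y0:y1,x0:x1]=m[y0:y1,x0:x1]
    c=max(cv2.findContours(k,0,2)[0],key=cv2.contourArea); return cv2.fitEllipse(cv2.convexHull(c)),k
e,_=ell(t,(100,5,60),(140,80,220),(165,225,200,260)); print('base top',e, onz(T,*e[0],.012))
e2,_=ell(s,(100,5,60),(140,80,220),(205,250,176,205)); print('base side',e2,onz(S,*e2[0],.012))
w,_=ell(t,(0,0,190),(180,40,255),(165,225,200,260)); print('washer top',w)
h1=(188,228); h2=(227.5,161.8); print('head',P(h1,h2)); 
ws,_=ell(s,(0,0,190),(180,40,255),(205,250,155,185)); print('washer side',ws)
print('washer',P(w[0],ws[0]))
print('fin',P((324,233),(204.7,245.4)))
# clip in top
m=cv2.inRange(hsv,(0,0,135),(40,95,255))[205:245,300:335]
print('\n'.join(''.join('%4d'%v for v in r) for r in t[215:243,306:332,2]))
print('side'); print('\n'.join(''.join('%4d'%v for v in r) for r in s[240:264,196:228,2]))
```

```text
base top ((193.2767333984375, 228.22381591796875), (36.641170501708984, 36.92763137817383), 157.95751953125) [0.49593968 0.13132113 0.012     ]
base side ((220.27626037597656, 190.49197387695312), (7.204566478729248, 20.091964721679688), 95.82316589355469) [0.47707005 0.09853612 0.012     ]
washer top ((188.27601623535156, 227.56988525390625), (22.6422176361084, 22.811687469482422), 30.560287475585938)
head (array([0.49675247, 0.13132194, 0.09713512]), np.float64(0.003754645088447366))
washer side ((226.42324829101562, 164.85047912597656), (7.227049350738525, 19.777952194213867), 92.91743469238281)
washer (array([0.49563999, 0.13222919, 0.08647768]), np.float64(0.0013082780763392413))
fin (array([ 0.47280622, -0.24468785,  0.03591471]), np.float64(0.002045945066781183))
  56  55  54  53  51  49  48  55  54  51  54  51  52  50  50  48  47  47  51  60  69  64  58  60  58  54
  53  53  52  49  47  48  49  52  53  53  51  48  51  50  46  44  47  45  50  53  60  59  55  55  52  56
  50  50  50  49  45  45  48  50  54  54  51  49  51  49  46  46  46  46  47  51  57  54  48  45  48  53
  49
[... 5021 characters left out ...]
110  95  78  77  69  64  65  67  66  64  59  60  60  62
  64  63  64  67 104 148 170 189 184 177 158 120 106  94  91 106  99  84  73  68  64  65  64  63  62  62  63  60  59  59  59  61
  64  63  64  68  78 112 168 163 131 111 102  79  72  66  69  72  69  67  66  65  65  63  60  59  61  60  61  61  61  62  61  63
  63  64  66  66  68  77 103 101  81  73  71  69  65  68  63  67  64  65  67  64  63  61  60  60  61  62  65  64  63  66  66  68
  65  66  68  68  68  71  73  72  66  67  68  67  68  67  62  66  68  68  67  65  63  63  61  59  61  64  65  68  66  71  72  73
  66  66  68  68  69  73  71  67  66  69  69  69  68  68  69  67  68  69  67  68  65  64  62  62  62  62  64  64  67  69  71  71
```

```bash
cat >> h.py <<'E'
from scipy.spatial.transform import Rotation as Ro
def goto(pos,yaw,st=None,base=None):
    "row numbers from commanded pose (base=(pos,rpy)) to pos, tool down with yaw"
    st=st or observe(); p,r=base if base else (st['tcp_pos'],st['tcp_rot'])
    R=Ro.from_euler('xyz',r,degrees=True); G=Ro.from_euler('xyz',[180,0,yaw],degrees=True)
    return (R.inv().apply(np.array(pos)-p)/.3).round(3), ((R.inv()*G).as_rotvec()/(np.pi/2)).round(3)
E
python3 - <<'E'
from h import *
T=load('top0');S=load('side0')
f=onz(T,324.3,232.7,.038); a=onz(T,309.3,223.8,.005); b=onz(T,317.3,218.5,.005); m=(a+b)/2
print(f,a,b,np.linalg.norm(a-b)); d=(m-f)[:2]; print(np.linalg.norm(d),np.degrees(np.arctan2(d[1],d[0])))
e=(b-a)[:2]; print(np.degrees(np.arctan2(e[1],e[0]))+90)
# fin edges: left edge of fin top
p=onz(T,320.9,230.3,.038);q=onz(T,325.3,236,.038);r=onz(T,324.6,229.3,.038);s=onz(T,328.2,234.8,.038)
for u,v in((q,p),(s,r),(p,r),(q,s)): print((v-u)[:2],np.degrees(np.arctan2(*(v-u)[1::-1])))
print((p+q+r+s)/4)
print(goto([f[0],f[1],.30],45,base=(np.array([.162,-.499,.405]),[180,0,17.98])))
E
```

```text
[ 0.47261685 -0.24534744  0.038     ] [ 0.50005243 -0.20821575  0.005     ] [ 0.51495419 -0.23251575  0.005     ] 0.028505308887660667
0.042908627406752366 35.605905169635676
31.518343245434437
[0.01654741 0.01193094] 35.7921918788371
[0.0159248  0.00966019] 31.241540085650517
[ 0.00252446 -0.01073713] -76.76919810083308
[ 0.00314707 -0.00846638] -69.60918698205379
[ 0.4728646  -0.24665152  0.038     ]
(array([ 1.246, -0.485,  0.35 ]), array([ 0. ,  0. , -0.3]))
```

>>> carry_out --rows '[{"claw":0,"linear":[0.2,-0.08,0.06],"rotation":[0,0,-0.04]},{"claw":0,"linear":[0.4,-0.16,0.12],"rotation":[0,0,-0.08]},{"claw":0,"linear":[0.6,-0.24,0.18],"rotation":[0,0,-0.12]},{"claw":0,"linear":[0.8,-0.32,0.24],"rotation":[0,0,-0.16]},{"claw":0,"linear":[0.98,-0.4,0.3],"rotation":[0,0,-0.178]}]'

```text
clock: 0.72
tcp_pos: [0.3932, -0.3041, 0.319]
tcp_rot: [180.0, 0.0, 34.1]
ft_force: [0.1, -2.1, 0.8]
grip_width: 1.002
grasp_force: 0.0
```

Run:
```python
from h import *
o=observe();print(o['clock'],o['tcp_pos'],o['tcp_rot'],o['q'])
print(goto([.4728,-.2455,.28],34,base=(np.array([.162,-.499,.405])+Ro.from_euler('xyz',[180,0,17.98],degrees=True).apply([.294,-.12,.09]),[180,0,17.98+.178*90])))
```

```text
0.725 [ 0.39320559 -0.30409896  0.31900124] [1.79998402e+02 2.85248839e-03 3.40609802e+01] [-3.77170088e+01  5.01039867e+00 -1.55072583e+01  6.94817173e+01
 -3.20908000e-03  1.08222011e+02]
(array([ 0.279, -0.007,  0.117]), array([0., 0., 0.]))
```

>>> carry_out --rows '[{"claw":0,"linear":[0.15,-0.007,0.117],"rotation":[0,0,0]},{"claw":0,"linear":[0.279,-0.007,0.117],"rotation":[0,0,0]},{"claw":0,"linear":[0.279,-0.007,0.117],"rotation":[0,0,0]},{"claw":0,"linear":[0.279,-0.007,0.117],"rotation":[0,0,0]},{"claw":0,"linear":[0.279,-0.007,0.117],"rotation":[0,0,0]}]'

```text
clock: 1.35
tcp_pos: [0.4595, -0.2577, 0.2849]
tcp_rot: [180.0, 0.0, 33.9]
ft_force: [0.3, -0.2, 0.8]
grip_width: 1.005
grasp_force: 0.0
```

Run:
```python
from h import *
o=observe();print(o['tcp_pos'],o['tcp_rot'],o['ft_force'])
d=snap('side','s1'); t=snap('top','t1'); p=o['tcp_pos'];
a=d['frame'][:,:,::-1][190:274,150:262]; b=t['frame'][:,:,::-1][170:254,262:374]
cv2.imwrite('pics/c2.png',np.hstack([cv2.resize(x,(400,300),interpolation=2) for x in(a,b)]))
```

```text
[ 0.45951101 -0.25773019  0.28486373] [1.79986600e+02 5.21948490e-03 3.39170012e+01] [ 0.33855154 -0.15328095  0.81667987]
```

View pics/c2.png

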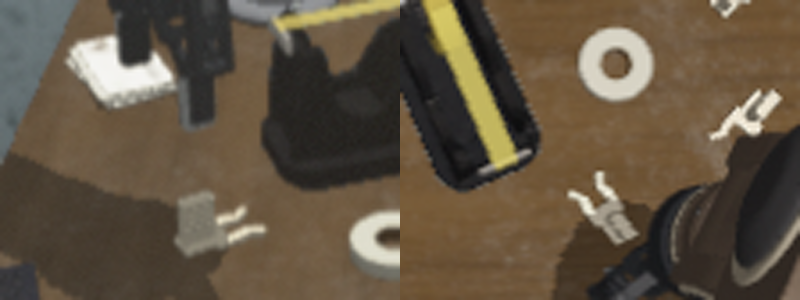

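The gripper is above and about 18 mm short of the fin along the clip axis. The measured pose is evidently the base for the next call. Next I correct that and descend partway.

Run:
```python
from h import *
print(observe()['tcp_pos'],goto([.4728,-.2455,.182],34))
```

```text
[ 0.45954689 -0.25775221  0.28493409] (array([ 0.059, -0.009,  0.343]), array([ 0.   , -0.   , -0.001]))
```

>>> carry_out --rows '[{"claw":0,"linear":[0.059,-0.009,0.0],"rotation":[0,0,0]},{"claw":0,"linear":[0.059,-0.009,0.1],"rotation":[0,0,0]},{"claw":0,"linear":[0.059,-0.009,0.15],"rotation":[0,0,0]},{"claw":0,"linear":[0.059,-0.009,0.2],"rotation":[0,0,0]},{"claw":0,"linear":[0.059,-0.009,0.2],"rotation":[0,0,0]}]'

```text
clock: 2.08
tcp_pos: [0.4731, -0.2447, 0.2235]
tcp_rot: [-179.9, 0.1, 34.0]
ft_force: [0.8, 0.8, 0.7]
grip_width: 0.998
grasp_force: 0.0
```

Run:
```python
from h import *
print(observe()['tcp_pos'],goto([.4728,-.2455,.182],34))
d=snap('side','s2')
for P in ((.4728,-.2455,.038),(.4728,-.2455,.0)): print(proj(d,P))
a=d['frame'][:,:,::-1][200:275,155:255]
cv2.imwrite('pics/c3.png',cv2.resize(a,(600,450),interpolation=2))
```

```text
[ 0.47306556 -0.24467894  0.22353162] (array([-0.002,  0.002,  0.138]), array([-0.001,  0.001, -0.   ]))
[204.18477649 244.87386907]
[204.80524524 258.04252339]
```

View pics/c3.png

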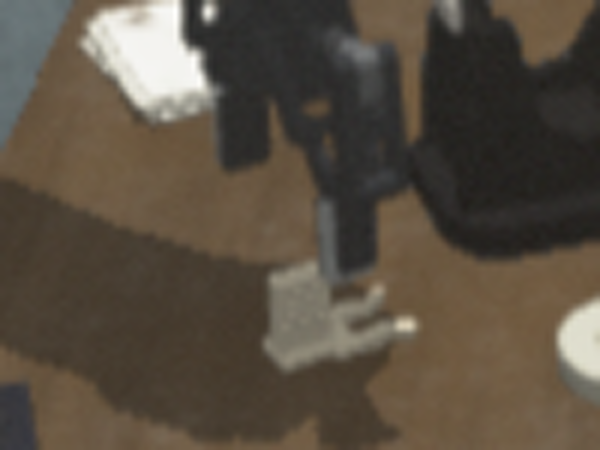

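The open fingers straddle the fin, which is at crop (300,300), i.e. side (205,250). Now down and grip.

>>> carry_out --rows '[{"claw":0,"linear":[0,0.0,0.07],"rotation":[0,0,0]},{"claw":0,"linear":[0,0.0,0.138],"rotation":[0,0,0]},{"claw":0,"linear":[0,0.0,0.138],"rotation":[0,0,0]},{"claw":150,"linear":[0,0.0,0.138],"rotation":[0,0,0]},{"claw":255,"linear":[0,0.0,0.138],"rotation":[0,0,0]}]'

```text
clock: 2.75
tcp_pos: [0.4739, -0.2452, 0.1844]
tcp_rot: [179.9, -0.1, 34.0]
ft_force: [0.0, -0.3, 1.1]
grip_width: 0.603
grasp_force: 0.0
```

>>> carry_out --rows '[{"claw":255,"linear":[0,0,0],"rotation":[0,0,0]},{"claw":255,"linear":[0,0,0],"rotation":[0,0,0]},{"claw":255,"linear":[0,0,0],"rotation":[0,0,0]},{"claw":255,"linear":[0,0,0],"rotation":[0,0,0]},{"claw":255,"linear":[0,0,0],"rotation":[0,0,0]}]'

```text
clock: 3.38
tcp_pos: [0.4736, -0.245, 0.1837]
tcp_rot: [180.0, -0.0, 34.0]
ft_force: [-1.9, 0.2, 5.6]
grip_width: 0.102
grasp_force: 59.0
```

Run:
```python
from h import *
print(goto([.4487,.0996,.33],34))
```

```text
(array([ 0.574, -0.998, -0.488]), array([ 0., -0., -0.]))
```

>>> carry_out --rows '[{"claw":255,"linear":[0,0,-0.08],"rotation":[0,0,0]},{"claw":255,"linear":[0,0,-0.2],"rotation":[0,0,0]},{"claw":255,"linear":[0,0,-0.35],"rotation":[0,0,0]},{"claw":255,"linear":[0,0,-0.48],"rotation":[0,0,0]},{"claw":255,"linear":[0,0,-0.48],"rotation":[0,0,0]}]'

```text
clock: 4.0
tcp_pos: [0.4741, -0.2453, 0.3301]
tcp_rot: [179.7, -0.1, 34.0]
ft_force: [-0.6, 0.5, -0.7]
grip_width: 0.108
grasp_force: 58.5
```

>>> carry_out --rows '[{"claw":255,"linear":[0.07,-0.12,0],"rotation":[0,0,0]},{"claw":255,"linear":[0.18,-0.31,0],"rotation":[0,0,0]},{"claw":255,"linear":[0.28,-0.49,0],"rotation":[0,0,0]},{"claw":255,"linear":[0.38,-0.66,0],"rotation":[0,0,0]},{"claw":255,"linear":[0.42,-0.73,0],"rotation":[0,0,0]}]'

```text
clock: 4.62
tcp_pos: [0.4544, 0.0097, 0.3257]
tcp_rot: [-179.9, 0.1, 34.2]
ft_force: [0.8, -1.4, -0.2]
grip_width: 0.105
grasp_force: 58.6
```

Run:
```python
from h import *
print(observe()['tcp_pos'],goto([.4437,.0962,.33],34))
```

```text
[0.45438161 0.0096633  0.32566677] (array([ 0.133, -0.259, -0.014]), array([-0.001,  0.001,  0.002]))
```

>>> carry_out --rows '[{"claw":255,"linear":[0.06,-0.11,0],"rotation":[0,0,0]},{"claw":255,"linear":[0.11,-0.21,0.03],"rotation":[0,0,0]},{"claw":255,"linear":[0.133,-0.259,0.06],"rotation":[0,0,0]},{"claw":255,"linear":[0.133,-0.259,0.08],"rotation":[0,0,0]},{"claw":255,"linear":[0.133,-0.259,0.08],"rotation":[0,0,0]}]'

```text
clock: 5.25
tcp_pos: [0.4449, 0.0931, 0.3023]
tcp_rot: [-180.0, 0.1, 34.0]
ft_force: [0.1, -0.6, 0.4]
grip_width: 0.105
grasp_force: 58.7
```

Run:
```python
from h import *
o=observe(); print(o['tcp_pos'],o['ft_force'],goto([.4437,.0962,.33],34))
d=snap('side','s3');t=snap('top','t3')
tc=o['tcp_pos']; u=np.array([np.cos(np.radians(34)),np.sin(np.radians(34)),0])
for n,P in(('mouth',tc+u*.044+[0,0,-.1815]),('axisW',(.496,.1315,.085)),('head',(.496,.1315,.097))): print(n,proj(d,P),proj(t,P))
a=d['frame'][:,:,::-1][135:210,180:280]; b=t['frame'][:,:,::-1][190:265,150:250]
cv2.imwrite('pics/c4.png',np.hstack([cv2.resize(x,(400,300),interpolation=2) for x in(a,b)]))
```

```text
[0.44485989 0.09311511 0.30232332] [ 0.11896466 -0.62573849  0.44046038] (array([ 0.002, -0.011, -0.092]), array([-0.   ,  0.001, -0.   ]))
mouth [221.45948783 156.31341177] [191.49023769 232.8886266 ]
axisW [226.73145055 165.35969475] [188.67155494 227.68147898]
head [226.67204761 161.84852223] [187.86109486 227.58806302]
```

View pics/c4.png

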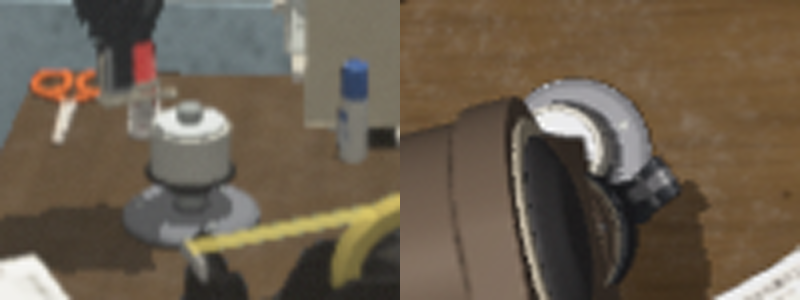

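The side view shows the clip held level just left of and above the spindle head, jaw tips at about crop (172,93). The top view is blocked by the arm. Next I line up at about 30 mm from the axis and come down.

>>> carry_out --rows '[{"claw":255,"linear":[0.012,-0.011,0.0],"rotation":[0,0,0]},{"claw":255,"linear":[0.023,-0.011,0.03],"rotation":[0,0,0]},{"claw":255,"linear":[0.023,-0.011,0.06],"rotation":[0,0,0]},{"claw":255,"linear":[0.023,-0.011,0.087],"rotation":[0,0,0]},{"claw":255,"linear":[0.023,-0.011,0.087],"rotation":[0,0,0]}]'

```text
clock: 5.98
tcp_pos: [0.4485, 0.1003, 0.2761]
tcp_rot: [-180.0, 0.1, 34.0]
ft_force: [-0.5, -0.0, -0.6]
grip_width: 0.107
grasp_force: 58.7
```

Run:
```python
from h import *
o=observe(); print(o['tcp_pos'],o['ft_force'],o['torque'],goto([.4487,.0996,.265],34))
```

```text
[0.44848897 0.10030618 0.27610382] [-0.49697201 -0.00945233 -0.59134817] [-0.03111143 -0.03426587 -0.0269023 ] (array([-0.001,  0.002,  0.037]), array([-0.   ,  0.001,  0.   ]))
```

>>> carry_out --rows '[{"claw":255,"linear":[0,0,0.004],"rotation":[0,0,0]},{"claw":255,"linear":[0,0.002,0.008],"rotation":[0,0,0]},{"claw":255,"linear":[0,0.002,0.012],"rotation":[0,0,0]},{"claw":255,"linear":[0,0.002,0.015],"rotation":[0,0,0]},{"claw":255,"linear":[0,0.002,0.015],"rotation":[0,0,0]}]'

```text
clock: 6.6
tcp_pos: [0.4492, 0.0999, 0.2726]
tcp_rot: [-180.0, 0.0, 34.0]
ft_force: [0.4, 0.5, -0.6]
grip_width: 0.107
grasp_force: 58.7
```

>>> carry_out --rows '[{"claw":255,"linear":[0,0,0.003],"rotation":[0,0,0]},{"claw":255,"linear":[0,0,0.006],"rotation":[0,0,0]},{"claw":255,"linear":[0,0,0.008],"rotation":[0,0,0]},{"claw":255,"linear":[0,0,0.01],"rotation":[0,0,0]},{"claw":255,"linear":[0,0,0.01],"rotation":[0,0,0]}]'

```text
clock: 7.22
tcp_pos: [0.4494, 0.0999, 0.2699]
tcp_rot: [180.0, -0.0, 34.0]
ft_force: [-0.8, 0.0, 3.4]
grip_width: 0.106
grasp_force: 58.9
```

>>> carry_out --rows '[{"claw":255,"linear":[0,0,0.002],"rotation":[0,0,0]},{"claw":255,"linear":[0,0,0.004],"rotation":[0,0,0]},{"claw":255,"linear":[0,0,0.006],"rotation":[0,0,0]},{"claw":255,"linear":[0,0,0.007],"rotation":[0,0,0]},{"claw":255,"linear":[0,0,0.007],"rotation":[0,0,0]}]'

```text
clock: 7.85
tcp_pos: [0.4494, 0.0999, 0.2676]
tcp_rot: [180.0, -0.0, 34.0]
ft_force: [0.7, -0.3, 5.0]
grip_width: 0.102
grasp_force: 59.1
```

>>> carry_out --rows '[{"claw":255,"linear":[0,0,0.003],"rotation":[0,0,0]},{"claw":255,"linear":[0,0,0.006],"rotation":[0,0,0]},{"claw":255,"linear":[0,0,0.008],"rotation":[0,0,0]},{"claw":255,"linear":[0,0,0.01],"rotation":[0,0,0]},{"claw":255,"linear":[0,0,0.01],"rotation":[0,0,0]}]'

```text
clock: 8.48
tcp_pos: [0.4493, 0.0999, 0.2648]
tcp_rot: [180.0, -0.0, 34.0]
ft_force: [-1.4, -0.6, 6.9]
grip_width: 0.107
grasp_force: 59.3
```

>>> carry_out --rows '[{"claw":255,"linear":[0,0,0.001],"rotation":[0,0,0]},{"claw":255,"linear":[0,0,0.002],"rotation":[0,0,0]},{"claw":255,"linear":[0,0,0.004],"rotation":[0,0,0]},{"claw":255,"linear":[0,0,0.005],"rotation":[0,0,0]},{"claw":255,"linear":[0,0,0.005],"rotation":[0,0,0]}]'

```text
clock: 9.1
tcp_pos: [0.4493, 0.0999, 0.2636]
tcp_rot: [180.0, -0.0, 34.0]
ft_force: [-1.1, -0.3, 8.0]
grip_width: 0.106
grasp_force: 59.7
```

>>> carry_out --rows '[{"claw":255,"linear":[0,0,0.001],"rotation":[0,0,0]},{"claw":255,"linear":[0,0,0.002],"rotation":[0,0,0]},{"claw":255,"linear":[0,0,0.004],"rotation":[0,0,0]},{"claw":255,"linear":[0,0,0.004],"rotation":[0,0,0]},{"claw":255,"linear":[0,0,0.004],"rotation":[0,0,0]}]'

```text
clock: 9.72
tcp_pos: [0.4497, 0.1, 0.2633]
tcp_rot: [179.9, -0.1, 34.0]
ft_force: [-1.5, -0.9, 13.3]
grip_width: 0.104
grasp_force: 60.6
```

>>> carry_out --rows '[{"claw":255,"linear":[0,0,0.001],"rotation":[0,0,0]},{"claw":255,"linear":[0,0,0.002],"rotation":[0,0,0]},{"claw":255,"linear":[0,0,0.003],"rotation":[0,0,0]},{"claw":255,"linear":[0,0,0.003],"rotation":[0,0,0]},{"claw":255,"linear":[0,0,0.003],"rotation":[0,0,0]}]'

```text
clock: 10.35
tcp_pos: [0.45, 0.1001, 0.2631]
tcp_rot: [179.9, -0.2, 34.0]
ft_force: [-2.7, -1.0, 18.3]
grip_width: 0.109
grasp_force: 61.2
```

Washer at its stop (force jumped from 8 to 18 N over about 0.5 mm). I'll relax to about 12 N and start sideways.

>>> carry_out --rows '[{"claw":255,"linear":[0,0,-0.002],"rotation":[0,0,0]},{"claw":255,"linear":[0,0,-0.004],"rotation":[0,0,0]},{"claw":255,"linear":[0.005,0,-0.004],"rotation":[0,0,0]},{"claw":255,"linear":[0.01,0,-0.004],"rotation":[0,0,0]},{"claw":255,"linear":[0.012,0,-0.004],"rotation":[0,0,0]}]'

```text
clock: 10.98
tcp_pos: [0.4526, 0.102, 0.2634]
tcp_rot: [179.9, -0.1, 34.0]
ft_force: [-1.6, -1.5, 13.3]
grip_width: 0.103
grasp_force: 60.4
```

>>> carry_out --rows '[{"claw":255,"linear":[0.004,0,0],"rotation":[0,0,0]},{"claw":255,"linear":[0.008,0,0],"rotation":[0,0,0]},{"claw":255,"linear":[0.011,0,0],"rotation":[0,0,0]},{"claw":255,"linear":[0.014,0,0],"rotation":[0,0,0]},{"claw":255,"linear":[0.014,0,0],"rotation":[0,0,0]}]'

```text
clock: 11.6
tcp_pos: [0.4561, 0.1043, 0.2635]
tcp_rot: [179.9, -0.1, 34.0]
ft_force: [-2.4, -1.7, 12.6]
grip_width: 0.103
grasp_force: 60.4
```

>>> carry_out --rows '[{"claw":255,"linear":[0.004,0,0],"rotation":[0,0,0]},{"claw":255,"linear":[0.008,0,0],"rotation":[0,0,0]},{"claw":255,"linear":[0.012,0,0],"rotation":[0,0,0]},{"claw":255,"linear":[0.016,0,0],"rotation":[0,0,0]},{"claw":255,"linear":[0.016,0,0],"rotation":[0,0,0]}]'

```text
clock: 12.22
tcp_pos: [0.46, 0.1069, 0.2636]
tcp_rot: [179.9, -0.1, 34.0]
ft_force: [-2.7, -2.6, 14.8]
grip_width: 0.105
grasp_force: 60.7
```

>>> carry_out --rows '[{"claw":255,"linear":[0.003,0,0],"rotation":[0,0,0]},{"claw":255,"linear":[0.006,0,0],"rotation":[0,0,0]},{"claw":255,"linear":[0.009,0,0],"rotation":[0,0,0]},{"claw":255,"linear":[0.012,0,0],"rotation":[0,0,0]},{"claw":255,"linear":[0.012,0,0],"rotation":[0,0,0]}]'

```text
clock: 12.85
tcp_pos: [0.4628, 0.1088, 0.2637]
tcp_rot: [179.9, -0.1, 34.0]
ft_force: [-3.4, -2.4, 15.1]
grip_width: 0.102
grasp_force: 60.9
```

>>> carry_out --rows '[{"claw":255,"linear":[0.003,0,-0.001],"rotation":[0,0,0]},{"claw":255,"linear":[0.006,0,-0.001],"rotation":[0,0,0]},{"claw":255,"linear":[0.009,0,-0.001],"rotation":[0,0,0]},{"claw":255,"linear":[0.01,0,-0.001],"rotation":[0,0,0]},{"claw":255,"linear":[0.01,0,-0.001],"rotation":[0,0,0]}]'

```text
clock: 13.48
tcp_pos: [0.4647, 0.1104, 0.2637]
tcp_rot: [180.0, 0.0, 34.0]
ft_force: [-5.7, -2.3, 16.4]
grip_width: 0.101
grasp_force: 61.1
```

>>> carry_out --rows '[{"claw":255,"linear":[0.003,0,0],"rotation":[0,0,0]},{"claw":255,"linear":[0.006,0,0],"rotation":[0,0,0]},{"claw":255,"linear":[0.008,0,0],"rotation":[0,0,0]},{"claw":255,"linear":[0.01,0,0],"rotation":[0,0,0]},{"claw":255,"linear":[0.01,0,0],"rotation":[0,0,0]}]'

```text
clock: 14.1
tcp_pos: [0.4666, 0.1123, 0.2638]
tcp_rot: [-179.9, 0.1, 34.0]
ft_force: [-9.0, -0.3, 19.3]
grip_width: 0.107
grasp_force: 61.5
```

Side load of about 5 N along clip +y and vertical creeping up. I'll ease z and shift sideways by 1 mm before pushing on.

>>> carry_out --rows '[{"claw":255,"linear":[0,-0.002,-0.002],"rotation":[0,0,0]},{"claw":255,"linear":[0,-0.004,-0.003],"rotation":[0,0,0]},{"claw":255,"linear":[0,-0.004,-0.003],"rotation":[0,0,0]},{"claw":255,"linear":[0,-0.004,-0.003],"rotation":[0,0,0]},{"claw":255,"linear":[0,-0.004,-0.003],"rotation":[0,0,0]}]'

```text
clock: 14.72
tcp_pos: [0.4664, 0.1132, 0.2638]
tcp_rot: [-180.0, 0.0, 34.0]
ft_force: [-5.2, -0.0, 10.6]
grip_width: 0.104
grasp_force: 60.1
```

Run:
```python
from h import *
o=observe(); f=o['ft_force'];print(o['tcp_pos'],o['tcp_rot'],f,'axial',f[0]*.829+f[1]*.559,'perp',-f[0]*.559+f[1]*.829,o['torque'])
```

```text
[0.46641686 0.11324253 0.26381458] [-1.79975425e+02  4.43918804e-02  3.40123658e+01] [-5.20780015e+00 -7.67336436e-04  1.06176282e+01] axial -4.3176952662525965 perp 2.9105241625075458 [-0.09895345  0.72277728  0.1319946 ]
```

>>> carry_out --rows '[{"claw":255,"linear":[0.002,-0.003,0],"rotation":[0,0,0]},{"claw":255,"linear":[0.004,-0.003,0],"rotation":[0,0,0]},{"claw":255,"linear":[0.007,-0.003,-0.001],"rotation":[0,0,0]},{"claw":255,"linear":[0.01,-0.003,-0.001],"rotation":[0,0,0]},{"claw":255,"linear":[0.01,-0.003,-0.001],"rotation":[0,0,0]}]'

```text
clock: 15.35
tcp_pos: [0.4683, 0.1152, 0.2639]
tcp_rot: [180.0, 0.1, 34.0]
ft_force: [-4.0, -3.1, 9.7]
grip_width: 0.103
grasp_force: 60.0
```

```bash
cat > f.py <<'E'
from h import *
o=observe(); f=o['ft_force'];r=np.array([.496,.1315])-o['tcp_pos'][:2]
print(o['tcp_pos'],o['tcp_rot'],f,'axial',f[0]*.829+f[1]*.559,'perp',-f[0]*.559+f[1]*.829,'d',r@[.829,.559]-.027,r@[-.559,.829])
E
python3 f.py
```

```text
[0.46833266 0.11524928 0.26385533] [1.79962477e+02 1.06120258e-01 3.39763835e+01] [-3.98298318 -3.09342514  9.65343375] axial -5.031117707682418 perp -0.33796184617077074 d 0.005020378776960762 -0.0019941926388643994
```

Side load is gone. Continuing the push.

>>> carry_out --rows '[{"claw":255,"linear":[0.003,0,0],"rotation":[0,0,0]},{"claw":255,"linear":[0.006,0,0],"rotation":[0,0,0]},{"claw":255,"linear":[0.009,0,0],"rotation":[0,0,0]},{"claw":255,"linear":[0.01,0,0],"rotation":[0,0,0]},{"claw":255,"linear":[0.01,0,0],"rotation":[0,0,0]}]'

```text
clock: 15.98
tcp_pos: [0.4716, 0.1174, 0.2639]
tcp_rot: [180.0, -0.0, 34.0]
ft_force: [0.7, -0.7, 6.8]
grip_width: 0.108
grasp_force: 59.6
```

```bash
python3 f.py
```

```text
[0.47158125 0.11740607 0.26394115] [ 1.79975364e+02 -2.82745550e-02  3.39983263e+01] [ 0.71125666 -0.65325391  6.78370817] axial 0.22446283476365603 perp -0.9391399627996935 d 0.0011216490526801126 -0.0019662074736537683
```

Axial force dropped to zero: the nubs are past. Next I push on to the seat back.

>>> carry_out --rows '[{"claw":255,"linear":[0.002,0,0],"rotation":[0,0,0]},{"claw":255,"linear":[0.004,0,0],"rotation":[0,0,0]},{"claw":255,"linear":[0.006,0,0],"rotation":[0,0,0]},{"claw":255,"linear":[0.006,0,0],"rotation":[0,0,0]},{"claw":255,"linear":[0.006,0,0],"rotation":[0,0,0]}]'

```text
clock: 16.6
tcp_pos: [0.4731, 0.1184, 0.264]
tcp_rot: [180.0, -0.0, 34.0]
ft_force: [1.0, -0.4, 6.8]
grip_width: 0.107
grasp_force: 59.7
```

```bash
python3 f.py
```

```text
[0.47305764 0.11835541 0.26396394] [ 1.79969416e+02 -2.11423183e-02  3.39913093e+01] [ 0.97808271 -0.41292264  6.81642482] axial 0.5800068123110846 perp -0.8890611047017949 d -0.0006329589490561456 -0.001927917771217244
```

>>> carry_out --rows '[{"claw":255,"linear":[0.002,0,0],"rotation":[0,0,0]},{"claw":255,"linear":[0.004,0,0],"rotation":[0,0,0]},{"claw":255,"linear":[0.005,0,0],"rotation":[0,0,0]},{"claw":255,"linear":[0.005,0,0],"rotation":[0,0,0]},{"claw":255,"linear":[0.005,0,0],"rotation":[0,0,0]}]'

```text
clock: 17.23
tcp_pos: [0.4738, 0.119, 0.2638]
tcp_rot: [180.0, 0.1, 34.0]
ft_force: [-2.7, -2.3, 7.4]
grip_width: 0.107
grasp_force: 59.8
```

```bash
python3 f.py
```

```text
[0.47382761 0.1189592  0.2638457 ] [1.79969745e+02 6.09114176e-02 3.39878336e+01] [-2.65043642 -2.25409038  7.44932782] axial -3.457248311332667 perp -0.38704696271643324 d -0.0016087784351658287 -0.0019980433694464436
```

>>> carry_out --rows '[{"claw":255,"linear":[0.002,0,0],"rotation":[0,0,0]},{"claw":255,"linear":[0.003,0,0],"rotation":[0,0,0]},{"claw":255,"linear":[0.003,0,0],"rotation":[0,0,0]},{"claw":255,"linear":[0.003,0,0],"rotation":[0,0,0]},{"claw":255,"linear":[0.003,0,0],"rotation":[0,0,0]}]'

```text
clock: 17.85
tcp_pos: [0.4741, 0.1192, 0.2639]
tcp_rot: [180.0, 0.1, 34.0]
ft_force: [-4.4, -3.3, 10.2]
grip_width: 0.109
grasp_force: 60.0
```

```bash
python3 f.py
```

```text
[0.47411671 0.11921262 0.26385168] [1.79964951e+02 1.32498349e-01 3.39807247e+01] [-4.40446475 -3.3123901  10.20982544] axial -5.502927338041901 perp -0.2838755959682544 d -0.0019901122111949457 -0.0020465201310378017
```

Firm axial stop, so it is home. I'll relax the load, then open.

>>> carry_out --rows '[{"claw":255,"linear":[-0.002,0,-0.002],"rotation":[0,0,0]},{"claw":255,"linear":[-0.003,0,-0.004],"rotation":[0,0,0]},{"claw":255,"linear":[-0.003,0,-0.006],"rotation":[0,0,0]},{"claw":255,"linear":[-0.003,0,-0.007],"rotation":[0,0,0]},{"claw":255,"linear":[-0.003,0,-0.007],"rotation":[0,0,0]}]'

```text
clock: 18.48
tcp_pos: [0.474, 0.119, 0.2654]
tcp_rot: [180.0, 0.1, 34.0]
ft_force: [-1.3, -2.4, 4.4]
grip_width: 0.104
grasp_force: 59.1
```

```bash
python3 f.py
```

```text
[0.47395602 0.11902989 0.26541917] [1.79983771e+02 6.78734754e-02 3.39867482e+01] [-1.27214061 -2.44230524  4.4175113 ] axial -2.4198531939296704 perp -1.3135444417519522 d -0.0017547541114968056 -0.0019848622372488876
```

>>> carry_out --rows '[{"claw":200,"linear":[0,0,-0.001],"rotation":[0,0,0]},{"claw":150,"linear":[0,0,-0.001],"rotation":[0,0,0]},{"claw":80,"linear":[0,0,-0.001],"rotation":[0,0,0]},{"claw":40,"linear":[0,0,-0.001],"rotation":[0,0,0]},{"claw":40,"linear":[0,0,-0.001],"rotation":[0,0,0]}]'

```text
clock: 19.1
tcp_pos: [0.4742, 0.1193, 0.266]
tcp_rot: [-180.0, -0.0, 34.0]
ft_force: [-0.8, -0.0, 0.8]
grip_width: 0.844
grasp_force: 0.0
```

>>> carry_out --rows '[{"claw":20,"linear":[0,0,-0.08],"rotation":[0,0,0]},{"claw":20,"linear":[0,0,-0.2],"rotation":[0,0,0]},{"claw":20,"linear":[0,0,-0.35],"rotation":[0,0,0]},{"claw":20,"linear":[-0.2,0,-0.4],"rotation":[0,0,0]},{"claw":20,"linear":[-0.4,0,-0.4],"rotation":[0,0,0]}]'

```text
clock: 19.73
tcp_pos: [0.3742, 0.0518, 0.3873]
tcp_rot: [179.9, -0.1, 34.1]
ft_force: [-0.2, -0.2, 1.2]
grip_width: 0.921
grasp_force: 0.0
```

>>> carry_out --rows '[{"claw":20,"linear":[-0.2,0.2,0],"rotation":[0,0,0]},{"claw":20,"linear":[-0.3,0.4,0],"rotation":[0,0,0]},{"claw":20,"linear":[-0.3,0.6,0],"rotation":[0,0,0]},{"claw":20,"linear":[-0.3,0.6,0],"rotation":[0,0,0]},{"claw":20,"linear":[-0.3,0.6,0],"rotation":[0,0,0]}]'

```text
clock: 20.35
tcp_pos: [0.401, -0.1483, 0.3857]
tcp_rot: [-179.9, 0.0, 33.9]
ft_force: [-0.3, -0.2, -0.5]
grip_width: 0.922
grasp_force: 0.0
```

Run:
```python
from h import *
o=observe(); print(o['clock'],o['tcp_pos'],o['ft_force'])
d=snap('side','s9');t=snap('top','t9')
a=d['frame'][:,:,::-1][135:210,180:280]; b=t['frame'][:,:,::-1][190:265,150:250]
cv2.imwrite('pics/c9.png',np.hstack([cv2.resize(x,(400,300),interpolation=2) for x in(a,b)]))
u=np.array([.829,.559,0])
for P in (np.array([.496,.1315,.0795])+u*.017, np.array([.496,.1315,.1185])-u*.028): print((proj(d,P)-[180,135])*4,(proj(t,P)-[150,190])*4+[400,0])
```

```text
20.35 [ 0.40100699 -0.14828936  0.38566776] [-0.27488778 -0.1788579  -0.49968472]
[205.63641486 123.55333606] [542.11782128 130.56323718]
[154.65348696  88.71329147] [569.56399829 184.61044133]
```

View pics/c9.png

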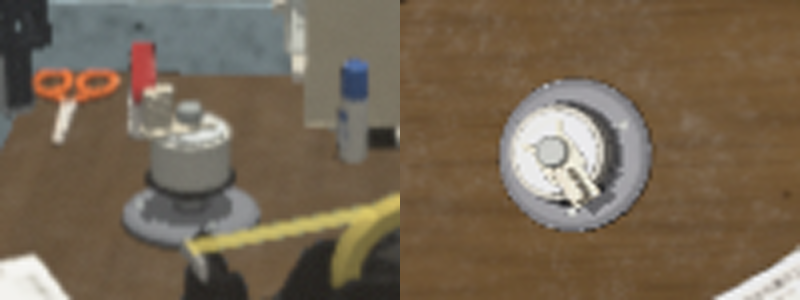

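The clip sits level under the spindle head, with the fin at side crop (157,98) and top crop (578,183), within about a pixel or two of where a seated clip should be. The arm is clear, so I'm handing in.

```bash
python3 -c "
from bench import *
print(hand_in())"
```

```text
the job is handed in; nothing more can be done
None
```

I snapped the clip home under the spindle head and let go, then handed the job in at about 20 s; contact readings stayed under 20 N and the last pictures show the clip seated level, but no verdict was returned.

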